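Raise the documentation camera over a power supply

TASK

Get the returned power supply ready for its picture: lift only the open-frame power supply out of the parts bin and set it gently, base down, wholly inside the corner marks on the camera stand's board, and let go of it. Then grip the T-handle of the camera mast so that its release button is squeezed in, pull the mast up past the first stop to the second stop at the top of its travel, and finish there still holding it up, with the button kept squeezed. Leave the other parts in the bin and do not disturb the other things on the bench.

Things in the scene. Friction and masses are not known exactly. Their poses are not given: they have to be found in the camera images.
- psu: the open-frame power supply in the bin: an aluminium U-channel with green board, transformer and capacitors inside, 90 mm long (own x), 50 mm wide between its two plain side walls (own y; grip it across these), 30 mm high, 0.13 to 0.25 kg; origin at the centre of its underside, z up out of the open side
- psu_a (a point): corner of the power supply's underside at its +x +y end
- psu_b (a point): corner of its underside at +x -y
- psu_c (a point): corner of its underside at -x +y
- psu_d (a point): corner of its underside at -x -y
- bin: grey open parts bin, fixed on the bench, 200 mm (own x) by 330 mm (own y) by 65 mm high, walls and floor 4 mm; origin under its centre. The power supply, the fan and the transformer lie in a row along its y, about 90 mm apart, in any order; the power supply's length lies roughly (within about 12 degrees) across the bin, along the bin's x
- fan: black axial fan in the bin, 60 x 60 x 25 mm; origin at the centre of its underside
- transformer: steel and copper transformer in the bin, 56 x 44 x 42 mm high; origin at the centre of its underside
- stand: documentation camera stand, fixed on the bench: grey board 300 mm (own x) by 200 mm (own y) by 10 mm thick, origin under the board's centre. The mast stands upright on the board at own x = +110 mm, y = 0: a 34 mm square aluminium outer tube whose top is 150 mm above the bench, with the sliding mast in it
- marks (a point): centre of the white field with four black corner marks on the board, on the board's top (10 mm above the bench); axes parallel to the stand's; the field within the marks measures 110 mm along x and 160 mm along y. It lies 180 mm in front (-x) of the mast; with the mast down the camera head reaches to within 85 mm of the field's centre, 90 to 160 mm above the bench
- grip (a point): centre of the T-handle on top of the sliding mast, moves up with it; axes parallel to the stand's. The handle is a black bar 110 mm long (along y), 24 mm thick (along x), 22 mm high; its centre is 200 mm above the bench with the mast down and 310 mm at the second stop. The camera hangs on the -x side, its bracket's top 40 mm below this point; nothing stands above the bar
- button_face (a point): middle of the face of the release button: a grey block 34 mm long (along y), 13 mm high, in the middle of the handle's rear (+x) side, standing 5 mm proud of the bar and going in flush along -x. A gripper that closes on the middle of the bar, across its thickness, squeezes the button in; the button's spring takes 3 to 6 N
- mast (a joint): height by which the mast is pulled up, m: 0 down (as it starts), 0.055 first stop, 0.110 second stop, which is the end of its travel. A pawl locks it at 0, 0.055 and 0.110 unless the button is in by more than 3 mm; with the button in it slides freely and sinks by its weight (moving parts about 0.5 kg, 1.5 N friction) unless held
- release (a joint): travel of the release button, m: 0 out, 0.005 fully in (flush with the bar)
- screwdriver: a screwdriver lying on the bench behind, black handle, about 200 mm long; origin in the middle of its underside
- spray: a white spray bottle with trigger head, 70 mm wide, 183 mm tall; origin under its centre
- cleaner_can: a white can, 60 mm wide, 150 mm tall; origin under its centre
- multimeter: a yellow hand multimeter lying on its back, 150 x 75 x 36 mm; origin under its centre
- mug: a white mug, 80 mm wide, 90 mm tall; origin under its centre
Things that resemble listed ones, but are neither listed nor needed, are in the scene too. There is more than one size of the psu; the one meant has the size given above.

How it is judged (in metres and radians):
On the way, in this order (a step that is already met when the one before it is completed fails the run):
1. the power supply lies base down inside the corner marks and has been let go, the mast still down (x of psu_a in the frame of marks between -0.057 and 0.057 m and y of psu_a in the frame of marks between -0.082 and 0.082 m and x of psu_b in the frame of marks between -0.057 and 0.057 m and y of psu_b in the frame of marks between -0.082 and 0.082 m and x of psu_c in the frame of marks between -0.057 and 0.057 m and y of psu_c in the frame of marks between -0.082 and 0.082 m and x of psu_d in the frame of marks between -0.057 and 0.057 m and y of psu_d in the frame of marks between -0.082 and 0.082 m and z of psu in the frame of marks between -0.004 and 0.004 m and angle between psu's own z axis and vertical below 0.1 rad and linear speed of psu below 0.03 m/s and contact force between the fingers and psu below 0.1 N and value of joint mast below 0.01 m), for 0.2 s.
2. the mast is pulled past its first stop with the button squeezed (value of joint release above 0.0035 m and contact force between the fingers and mast above 4 N and value of joint mast above 0.065 m), for 0.1 s.
At the end, for the whole second after the job is handed in: Mast still and pulled up over 105 of 110 mm, held by the gripper alone (over 4 N between fingers and mast, button in over 3.5 mm, so the pawl is out). Power supply untouched, base down, its four corners inside the marks (2 mm to spare). Fan and transformer in the bin (x of psu_a in the frame of marks between -0.057 and 0.057 m and y of psu_a in the frame of marks between -0.082 and 0.082 m and x of psu_b in the frame of marks between -0.057 and 0.057 m and y of psu_b in the frame of marks between -0.082 and 0.082 m and x of psu_c in the frame of marks between -0.057 and 0.057 m and y of psu_c in the frame of marks between -0.082 and 0.082 m and x of psu_d in the frame of marks between -0.057 and 0.057 m and y of psu_d in the frame of marks between -0.082 and 0.082 m and z of psu in the frame of marks between -0.004 and 0.004 m and angle between psu's own z axis and vertical below 0.1 rad and linear speed of psu below 0.03 m/s and contact force between the fingers and psu below 0.1 N and value of joint release above 0.0035 m and contact force between the fingers and mast above 4 N and value of joint mast above 0.105 m and velocity of joint mast between -0.01 and 0.01 m/s and z of each of fan, transformer in the frame of bin below 0.04 m); the arm keeps its last pose, push and grip.
It fails at once if the power supply is dropped or thrown (falls faster than 0.7 m/s out of the fingers) (linear speed of psu above 0.7 m/s and contact force between the fingers and psu below 0.1 N).
It fails at once if the fan or the transformer is lifted out of the bin (z of any of fan, transformer in the frame of bin above 0.04 m).
It fails at once if another thing on the bench is disturbed (moved over 30 mm) (distance of any of screwdriver, spray, cleaner_can, multimeter, mug from where it was at the start of the episode above 0.03 m).
It also fails if it takes over 48 s, if anything falls off the work surface, if the arm or the gripper's body presses on something with over 40 N, if the wrist force passes 120 N, or if a joint passes its speed limit or range.

ROBOT

A 6-joint arm with a two-finger parallel gripper is mounted at the origin on the work surface. World frame = base frame: x ahead of the robot, y to its left, z up, the work surface at z = 0. Lengths are in mm, angles in rad, forces in N, time in s.
With the tool pointing down it reaches from about 275 to 1000 mm from the base axis. Payload 8.4 kg.
Tool frame: the origin (TCP) lies midway between the tips of the shut fingers; the grasp point (between the pads) lies 19 mm behind it; z points along the fingers, y is the line along which they close (so a half turn about z gives the same grasp; the last joint's range is limited). The gripper opens to 85 mm and grips with 20 to 120 N. Pads are 22 mm wide; open, the fingers measure 114 mm over their backs; the gripper's body (76 mm by 85 mm) begins 54 mm behind the grasp point. The pads swing forward as they close: fully open they stand 13 mm farther back than shut.
Start: joints at [-1.125, 0.353, 1.633, -0, 1.155, -0.002], TCP at [270.614, -563.379, 231.281] pointing down, gripper open.
Joint ranges: [-2.63, 2.63], [-0.92, 2.1], [0.06, 2.66], [-1.3, 4.44], [0, 2.69], [-3.02, 3.02]. Speed limits (rad/s): [2.22, 2.22, 2.79, 3.14, 3.14, 3.14].

INTERFACE

Orientations are given as [roll, pitch, yaw] about the fixed x, y, z axes, in that order (R = Rz(yaw) Ry(pitch) Rx(roll)).
In Python, from rig import r, imaging gives the robot as it stands. The module is installed in compiled form; this text tells all that it offers.
- The arm moves only by the tool arm_command, never from a script. Its argument "deltas" is a list of rows, each an object of numbers: "hand": the finger opening in mm, from 0 to 85.4; "tx", "ty", "tz": the shift along the tool's x, y, z in mm; "wx", "wy", "wz": the turn, a rotation vector about the tool's x, y, z in rad. A call has 1 to 8 rows; each row shifts and turns the commanded pose from where the row before left it, along the tool's axes as they then stand; what a row does not reach is not made up. A row lasts 1/8 s, in which the tool goes at most 62.5 mm and 10.7 degrees, less where a joint would pass 70% of its speed; a pose out of reach is approached as far as the arm can. A call with a gripper value outside its range is refused whole. The fingers move at their own pace and stop on an object; "squeeze" is the grip in N (left out, the last holds). Time passes only in rows, so rows that do not move let the fingers close. It gives the time, the measured TCP pose, the force, the opening and the grip force at its end, in the units of the state.
- r.sense(): the state, without advancing time (a new reading comes with each control period).
- imaging.grab_frame(name): name is "side" or "top"; returns a dict with "image" (400x640x3 uint8, red, green, blue), "mtx" (3x3 intrinsics, pixels), "D" ([k1, k2, p1, p2, k3] as OpenCV has them; the pictures are not rectified), "world_to_cam" (4x4, takes a point from world to camera coordinates). Camera axes: x right, y up, looking along -z (the intrinsics and any distortion apply to the point x, -y, -z); pixel columns grow to the right and rows downward; lengths in mm; the calibration is good to about 2 mm. A picture is of the moment at which its call begins. There is no depth.
- r.sign_off(): hands the job in; it is judged then, once.
The state is a dict: "clock": time; "qpos": joint angles; "qvel": joint speeds; "joint_efforts": joint torques, N m; "eef_pos": TCP position; "tcp_rot": TCP orientation; "contact_force": force on the tool from outside, world axes, zero at the start; "wrist_torque": the same for the moment, N m; "opening": opening from 0.0 (shut) to 1.0 (fully open); "grasp_force": force on a finger pad.
Only numpy, scipy, OpenCV 4.12 (cv2) and the standard library are available. Lean on these libraries where they do the work, as an engineer would, in place of code of your own. Each camera call takes 0.05 s, during which the arm holds its last target. There are 200 camera calls.

## Working session

There is one attempt and no reset: what is moved stays moved. The work goes in short steps, Python scripts to look and compute and a tool call to move; the robot and the scene stay as the last step left them, time stands still between calls to the robot, and variables do not carry over. Pictures are saved under pics/ and viewed, at most 10 in all, crops included, and the job is handed in when it is done.

Besides the shell and the picture viewer there is one more tool, called as name(argument=value, ...), one argument or row to a line, values as JSON. arm_command: Moves the arm, as the interface text tells. Its arguments: {"type":"object","properties":{"deltas":{"type":"array"},"squeeze":{"type":"number"}},"required":["deltas"]}

```bash
mkdir -p pics; cat > h.py <<'E'
import numpy as np, cv2
from rig import r, imaging
def shot(n):
    f=imaging.grab_frame(n); return f
def ray(f,uv):
    p=cv2.undistortPoints(np.array([[uv]],float),np.array(f["mtx"],float),np.array(f["D"],float))[0,0]
    T=np.array(f["world_to_cam"],float); R=T[:3,:3]; c=-R.T@T[:3,3]
    return c,R.T@np.array([p[0],-p[1],-1.0])
def onz(f,uv,z):
    c,d=ray(f,uv); return c+d*(z-c[2])/d[2]
def proj(f,P):
    T=np.array(f["world_to_cam"],float); q=T[:3,:3]@np.array(P,float)+T[:3,3]; q=q*[1,-1,-1]
    return cv2.projectPoints(q[None],np.zeros(3),np.zeros(3),np.array(f["mtx"],float),np.array(f["D"],float))[0][0,0]
E
python3 - <<'E'
from h import *
import pickle
for n in("top","side"):
    f=shot(n); cv2.imwrite(f"pics/{n}0.png",f["image"][:,:,::-1]); pickle.dump(f,open(n+"0.pkl","wb"))
    T=np.array(f["world_to_cam"]); print(n,-T[:3,:3].T@T[:3,3],T[:3,:3].round(2).tolist(),np.array(f["mtx"]).round().tolist())
print(r.sense())
E
```

```text
top [ 452.24485138   23.37090246 1743.07528299] [[-0.02, -1.0, 0.0], [1.0, -0.02, 0.06], [-0.06, 0.0, 1.0]] [[516.0, 0.0, 322.0], [0.0, 516.0, 186.0], [0.0, 0.0, 1.0]]
side [ 507.95110114  863.25614218 1168.29922737] [[-0.99, -0.1, 0.02], [0.09, -0.76, 0.64], [-0.05, 0.64, 0.77]] [[446.0, 0.0, 320.0], [0.0, 446.0, 201.0], [0.0, 0.0, 1.0]]
{'clock': 0.1, 'qpos': array([-1.12538654e+00,  3.53624799e-01,  1.63404836e+00,  2.46164509e-05,
        1.15523551e+00, -2.41617537e-03]), 'qvel': array([ 0.00044515, -0.00233647, -0.00079609, -0.00012927, -0.00229924,
        0.00206691]), 'joint_efforts': array([ 4.49804875e-04, -6.06354260e+01, -3.42818177e+01,  4.24078360e-05,
        3.93813287e-03,  5.49501650e-06]), 'eef_pos': array([ 270.43944339, -562.97696189,  230.61297362]), 'tcp_rot': array([-3.14027669e+00, -2.56879210e-05,  4.47815994e-01]), 'contact_force': array([-0.71967152,  0.70807693, -1.1625549 ]), 'wrist_torque': array([-0.02819227,  0.00644002,  0.03479257]), 'grasp_force': 0.0, 'opening': 0.9980822247543869}
```

View pics/top0.png

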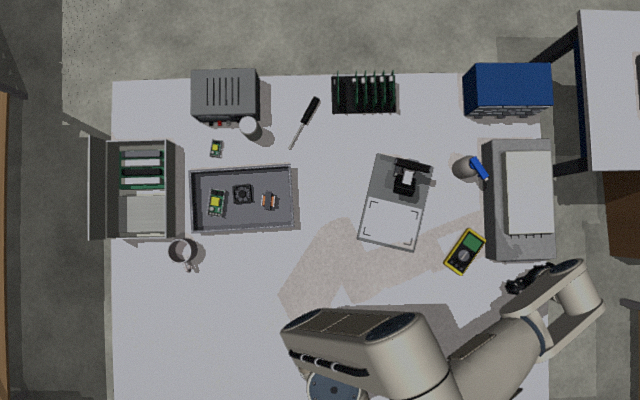

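View pics/side0.png

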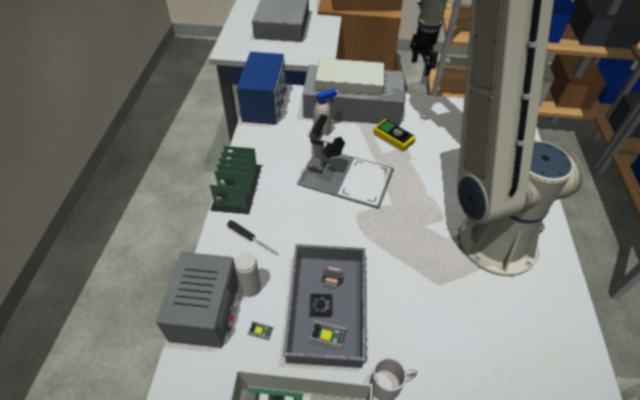

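The top view has two candidates for the psu. One lies in the bin at (217,203). A smaller one lies loose on the bench at (216,148), outside the bin. The boards in the left crate at (140,170) are different parts. I choose the one in the bin because it is in the right place and is the larger of the two. The fan is at (243,194), the transformer at (270,200), the marks field at about (392,223) and the mast handle at about (408,178). Next I check a crop and measure.

```bash
python3 - <<'E'
from h import *
import pickle
f=pickle.load(open("top0.pkl","rb")); im=f["image"][:,:,::-1]
a=cv2.resize(im[180:230,185:250],None,fx=6,fy=6,interpolation=cv2.INTER_CUBIC)
b=cv2.resize(im[145:255,350:440],None,fx=4.4,fy=4.4,interpolation=cv2.INTER_CUBIC)
c=np.zeros((484,390+396,3),np.uint8); c[:300,:390]=a; c[:484,390:786]=b[:484,:396]
cv2.imwrite("pics/crop0.png",c)
for n,uv in [("psu",(217,203)),("small",(216,148)),("fan",(243,194)),("trafo",(270,200))]: print(n,onz(f,uv,20).round())
# white field
g=im.astype(int); m=((im.min(2)>170)).astype(np.uint8)[190:255,355:430]
m=cv2.morphologyEx(m,cv2.MORPH_OPEN,np.ones((2,2)))
# board: grey region
print([(p,onz(f,p,10).round(1)[:2].tolist()) for p in [(376,153),(357,240),(414,252)]])
n,l,s,ce=cv2.connectedComponentsWithStats(m); print(s.tolist(),(ce+[355,190]).round(1).tolist())
for y in range(198,256,6): print(y,im[y,355:430,1].tolist())
E
```

```text
psu [511. 371.  20.]
small [697. 373.  20.]
fan [539. 283.  20.]
trafo [517. 193.  20.]
[((376, 153), [669.0, -167.5]), ((357, 240), [377.1, -95.5]), ((414, 252), [332.1, -286.4])]
[[0, 0, 75, 65, 4654], [0, 8, 2, 2, 4], [15, 8, 5, 3, 12], [22, 10, 4, 3, 9], [73, 10, 2, 2, 4], [8, 12, 2, 3, 6], [31, 12, 3, 3, 7], [20, 14, 2, 2, 4], [43, 15, 5, 3, 10], [72, 14, 2, 4, 8], [0, 17, 2, 3, 6], [12, 19, 3, 4, 10], [59, 19, 3, 2, 6], [63, 20, 3, 2, 6], [0, 22, 2, 2, 4], [35, 23, 2, 2, 4], [59, 24, 3, 2, 6], [11, 27, 3, 2, 6], [50, 26, 2, 3, 6], [69, 27, 2, 2, 4], [54, 30, 2, 2, 4], [3, 32, 2, 2, 4], [11, 35, 2, 2, 4], [0, 37, 3, 4, 10], [33, 37, 2, 2, 4], [55, 37, 4, 3, 9], [25, 39, 2, 2, 4], [7, 41, 2, 2, 4], [37, 41, 2, 2, 4], [60, 41, 2, 2, 4], [11, 42, 2, 2, 4], [6, 45, 2, 3, 6], [29, 44, 2, 2, 4], [53, 45, 3, 2, 6], [59, 46, 2, 2, 4], [20, 49, 2, 2, 4], [31, 51, 2, 2, 4], [35, 52, 2, 2, 4], [12, 54, 2, 2, 4], [18, 56, 2, 2, 4], [23, 56, 2, 2, 4]] [[392.3, 222.1], [355.5, 198.5], [371.8, 199.2], [378.6, 200.9], [428.5, 200.5], [363.5, 203.0], [387.0, 203.0], [375.5, 204.5], [400.0, 205.9
[... 3560 characters left out ...]
8, 172, 172, 173, 167, 169, 170, 171, 170, 171, 174, 175, 171, 175, 171, 175, 176, 169, 163, 157, 149, 124, 96, 100, 95, 93, 88, 77, 79, 83, 85, 86, 90, 98, 118, 135, 137, 148, 161, 159, 165, 166, 162, 164, 162, 160, 159, 169, 169, 165, 133, 94, 118, 152, 163, 160, 155, 153, 159, 161, 157, 157, 157, 166, 164, 162, 157]
252 [161, 158, 161, 160, 159, 158, 159, 159, 161, 158, 160, 155, 157, 155, 158, 157, 159, 156, 162, 157, 157, 152, 152, 154, 157, 159, 161, 156, 161, 163, 156, 158, 153, 156, 160, 159, 162, 157, 156, 158, 161, 166, 157, 158, 159, 162, 161, 161, 159, 158, 160, 162, 162, 151, 125, 118, 121, 108, 106, 146, 162, 163, 159, 157, 161, 165, 158, 158, 165, 161, 160, 154, 153, 157, 156]
```

View pics/crop0.png

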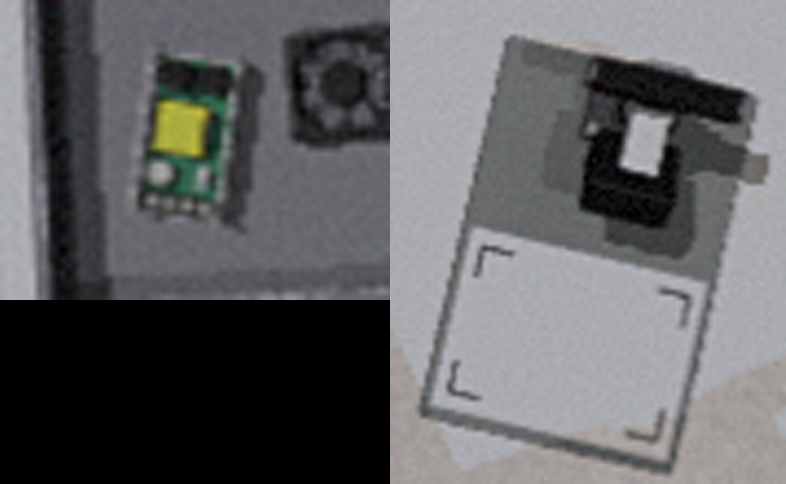

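The left crop shows the bin part as a U-channel about 90 x 50 mm, with its outline from about (157,55) to (218,218). That matches the description, so it is the psu. The fan stands close beside it on the right. The right crop shows the four marks at (478,245), (690,297), (450,392) and (660,440), and the handle bar from about (595,58) to (755,98).

```bash
python3 - <<'E'
from h import *
import pickle
f=pickle.load(open("top0.pkl","rb"));s=pickle.load(open("side0.pkl","rb"))
A=lambda x,y:((x+.5)/6+184.5,(y+.5)/6+179.5); B=lambda x,y:((x-390+.5)/4.4+349.5,(y+.5)/4.4+144.5)
def quad(P,z): 
    Q=np.array([onz(f,p,z) for p in P])[:,:2]; return Q
Q=quad([A(157,55),A(245,66),A(218,218),A(137,208)],34); print("psu",Q.round(),Q.mean(0).round(1),np.linalg.norm(np.diff(Q,axis=0),axis=1).round(1))
v=Q[0]+Q[1]-Q[2]-Q[3]; print("yaw",np.arctan2(v[1],v[0]))
F=quad([A(288,38),A(385,25),A(392,135),A(297,143)],29);print("fan",F.round())
M=quad([B(478,245),B(690,297),B(660,440),B(450,392)],10); v=M[0]+M[1]-M[2]-M[3]; w=M[0]+M[3]-M[1]-M[2]
print("marks",M.round(),M.mean(0).round(1),np.linalg.norm(np.diff(M,axis=0),axis=1).round(1),np.arctan2(v[1],v[0]),np.arctan2(-w[0],w[1]))
S=quad([B(508,37),B(757,97),B(672,470),B(422,410)],10); v=S[0]+S[1]-S[2]-S[3];w=S[0]+S[3]-S[1]-S[2]
print("stand",S.round(),S.mean(0).round(1),np.linalg.norm(np.diff(S,axis=0),axis=1).round(1),np.arctan2(v[1],v[0]),np.arctan2(-w[0],w[1]))
H=quad([B(594,58),B(752,96),B(742,122),B(590,86)],211);print("bar",H.round(),H.mean(0).round(1))
c=S.mean(0)
E
```

```text
psu [[558. 389.]
 [551. 340.]
 [467. 356.]
 [474. 401.]] [512.6 371.5] [49.8 85.5 45.7]
yaw -0.16493943808577327
fan [[567. 317.]
 [573. 262.]
 [511. 259.]
 [508. 312.]]
marks [[ 509. -141.]
 [ 466. -303.]
 [ 357. -277.]
 [ 398. -117.]] [ 432.4 -209.6] [167.6 111.8 164.9] -0.22633022650191675 -0.2556646838347438
stand [[ 669. -169.]
 [ 619. -361.]
 [ 334. -285.]
 [ 384.  -95.]] [ 501.5 -227.6] [198.  294.3 196.7] -0.2556534023916096 -0.25815037356016735
bar [[ 628. -205.]
 [ 600. -313.]
 [ 582. -305.]
 [ 609. -202.]] [ 604.9 -256.1]
```

arm_command(
  deltas=[
    {"tz": -50, "hand": 60},
    {"tz": -50},
    {"tz": -20, "wz": -0.18},
    {"wz": -0.18},
    {"wz": -0.18},
    {"wz": -0.18},
    {"wz": -0.18},
    {"wz": -0.18},
  ],
)

```text
schema error: expected keys hand, tx, ty, tz, wx, wy, wz
```

arm_command(
  deltas=[
    {"hand": 64, "tx": 0, "ty": 0, "tz": -50, "wx": 0, "wy": 0, "wz": -0.18},
    {"hand": 64, "tx": 0, "ty": 0, "tz": -30, "wx": 0, "wy": 0, "wz": -0.18},
    {"hand": 64, "tx": 0, "ty": 0, "tz": -10, "wx": 0, "wy": 0, "wz": -0.18},
    {"hand": 64, "tx": 0, "ty": 0, "tz": 0, "wx": 0, "wy": 0, "wz": -0.18},
    {"hand": 64, "tx": 0, "ty": 0, "tz": 0, "wx": 0, "wy": 0, "wz": -0.18},
    {"hand": 64, "tx": 0, "ty": 0, "tz": 0, "wx": 0, "wy": 0, "wz": -0.18},
    {"hand": 64, "tx": 0, "ty": 0, "tz": 0, "wx": 0, "wy": 0, "wz": -0.04},
    {"hand": 64, "tx": 0, "ty": 0, "tz": 0, "wx": 0, "wy": 0, "wz": 0},
  ],
  squeeze=40,
)

```text
clock: 1.1
eef_pos: [270.5, -563.2, 320.9]
tcp_rot: [-3.141, -0.001, 1.567]
contact_force: [0.0, -0.5, 0.0]
opening: 0.752
grasp_force: 0.0
```

arm_command(
  deltas=[
    {"hand": 64, "tx": 50, "ty": 14, "tz": 0, "wx": 0, "wy": 0, "wz": 0},
    {"hand": 64, "tx": 50, "ty": 14, "tz": 0, "wx": 0, "wy": 0, "wz": 0},
    {"hand": 64, "tx": 50, "ty": 14, "tz": 0, "wx": 0, "wy": 0, "wz": 0},
    {"hand": 64, "tx": 50, "ty": 14, "tz": 0, "wx": 0, "wy": 0, "wz": 0},
    {"hand": 64, "tx": 50, "ty": 14, "tz": 0, "wx": 0, "wy": 0, "wz": 0},
    {"hand": 64, "tx": 50, "ty": 14, "tz": 0, "wx": 0, "wy": 0, "wz": 0},
    {"hand": 64, "tx": 50, "ty": 14, "tz": 0, "wx": 0, "wy": 0, "wz": 0},
    {"hand": 64, "tx": 50, "ty": 14, "tz": 0, "wx": 0, "wy": 0, "wz": 0},
  ],
)

```text
clock: 2.1
eef_pos: [383.9, -162.1, 321.4]
tcp_rot: [3.141, 0.0, 1.566]
contact_force: [0.9, -0.4, 0.7]
opening: 0.749
grasp_force: 0.0
```

arm_command(
  deltas=[
    {"hand": 64, "tx": 55, "ty": 14, "tz": 0, "wx": 0, "wy": 0, "wz": 0},
    {"hand": 64, "tx": 55, "ty": 14, "tz": 0, "wx": 0, "wy": 0, "wz": 0},
    {"hand": 64, "tx": 55, "ty": 14, "tz": 0, "wx": 0, "wy": 0, "wz": 0},
    {"hand": 64, "tx": 55, "ty": 14, "tz": 0, "wx": 0, "wy": 0, "wz": 0},
    {"hand": 64, "tx": 55, "ty": 14, "tz": 0, "wx": 0, "wy": 0, "wz": 0},
    {"hand": 64, "tx": 55, "ty": 14, "tz": 0, "wx": 0, "wy": 0, "wz": 0},
    {"hand": 64, "tx": 55, "ty": 14, "tz": 0, "wx": 0, "wy": 0, "wz": 0},
    {"hand": 64, "tx": 55, "ty": 14, "tz": 0, "wx": 0, "wy": 0, "wz": 0},
  ],
)

```text
clock: 3.1
eef_pos: [497.3, 277.9, 321.2]
tcp_rot: [3.141, 0.0, 1.567]
contact_force: [0.7, -0.2, 0.3]
opening: 0.748
grasp_force: 0.0
```

arm_command(
  deltas=[
    {"hand": 64, "tx": 50, "ty": 4, "tz": 0, "wx": 0, "wy": 0, "wz": 0},
    {"hand": 64, "tx": 46, "ty": 4, "tz": 0, "wx": 0, "wy": 0, "wz": 0},
    {"hand": 64, "tx": 0, "ty": 0, "tz": 0, "wx": 0, "wy": 0, "wz": -0.18},
    {"hand": 64, "tx": 0, "ty": 0, "tz": 0, "wx": 0, "wy": 0, "wz": -0.18},
    {"hand": 64, "tx": 0, "ty": 0, "tz": 0, "wx": 0, "wy": 0, "wz": -0.18},
    {"hand": 64, "tx": 0, "ty": 0, "tz": 0, "wx": 0, "wy": 0, "wz": -0.18},
    {"hand": 64, "tx": 0, "ty": 0, "tz": 0, "wx": 0, "wy": 0, "wz": -0.18},
    {"hand": 64, "tx": 0, "ty": 0, "tz": 0, "wx": 0, "wy": 0, "wz": -0.18},
  ],
)

```text
clock: 4.1
eef_pos: [505.3, 371.8, 321.0]
tcp_rot: [-3.141, -0.0, 2.652]
contact_force: [-0.3, 0.4, -0.6]
opening: 0.747
grasp_force: 0.0
```

arm_command(
  deltas=[
    {"hand": 64, "tx": 0, "ty": 0, "tz": 40, "wx": 0, "wy": 0, "wz": -0.18},
    {"hand": 64, "tx": 0, "ty": 0, "tz": 40, "wx": 0, "wy": 0, "wz": -0.145},
    {"hand": 64, "tx": 3, "ty": 0, "tz": 60, "wx": 0, "wy": 0, "wz": 0},
    {"hand": 64, "tx": 0, "ty": 0, "tz": 50, "wx": 0, "wy": 0, "wz": 0},
    {"hand": 64, "tx": 0, "ty": 0, "tz": 30, "wx": 0, "wy": 0, "wz": 0},
    {"hand": 64, "tx": 0, "ty": 0, "tz": 0, "wx": 0, "wy": 0, "wz": 0},
  ],
)

```text
clock: 4.85
eef_pos: [500.9, 371.3, 98.8]
tcp_rot: [-3.138, -0.004, 2.972]
contact_force: [-0.0, 0.1, 0.5]
opening: 0.745
grasp_force: 0.0
```

```bash
python3 - <<'E'
from h import *
f=shot("side");im=f["image"][:,:,::-1]
cv2.imwrite("pics/side1.png",cv2.resize(im[230:380,250:420],None,fx=4,fy=4,interpolation=cv2.INTER_CUBIC))
s=r.sense();print(s["eef_pos"],proj(f,s["eef_pos"]))
E
```

```text
[502.08248787 372.15964653 100.80207823] [333.33693131 321.73278914]
```

View pics/side1.png

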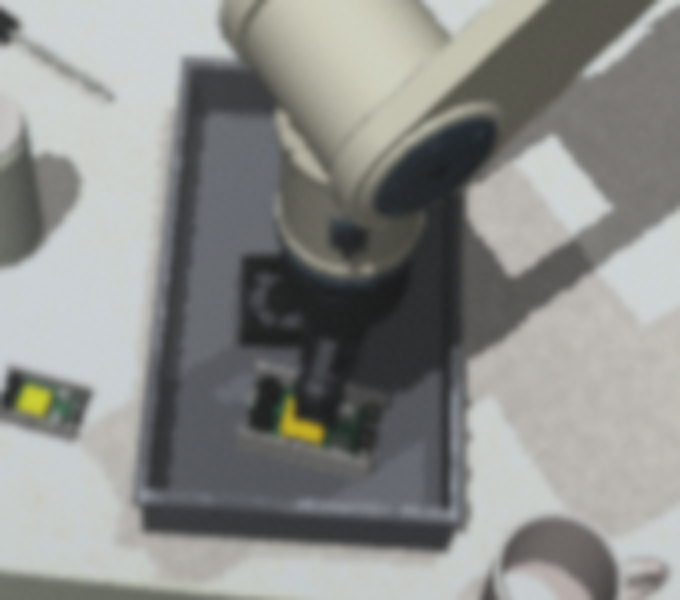

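The crop shows the gripper at about (320,390) centred over the psu, with the fan at (270,300) clear. I lower onto it.

arm_command(
  deltas=[
    {"hand": 64, "tx": 0, "ty": 0, "tz": 30, "wx": 0, "wy": 0, "wz": 0},
    {"hand": 64, "tx": 0, "ty": 0, "tz": 25, "wx": 0, "wy": 0, "wz": 0},
    {"hand": 64, "tx": 0, "ty": 0, "tz": 20, "wx": 0, "wy": 0, "wz": 0},
    {"hand": 64, "tx": 0, "ty": 0, "tz": 15, "wx": 0, "wy": 0, "wz": 0},
    {"hand": 64, "tx": 0, "ty": 0, "tz": 0, "wx": 0, "wy": 0, "wz": 0},
    {"hand": 45, "tx": 0, "ty": 0, "tz": 0, "wx": 0, "wy": 0, "wz": 0},
    {"hand": 45, "tx": 0, "ty": 0, "tz": 0, "wx": 0, "wy": 0, "wz": 0},
    {"hand": 45, "tx": 0, "ty": 0, "tz": 0, "wx": 0, "wy": 0, "wz": 0},
  ],
)

```text
clock: 5.9
eef_pos: [503.0, 372.8, 12.2]
tcp_rot: [3.141, 0.001, 2.973]
contact_force: [0.6, 0.2, 4.6]
opening: 0.582
grasp_force: 42.3
```

arm_command(
  deltas=[
    {"hand": 45, "tx": 0, "ty": 0, "tz": -15, "wx": 0, "wy": 0, "wz": 0},
    {"hand": 45, "tx": 0, "ty": 0, "tz": -25, "wx": 0, "wy": 0, "wz": 0},
    {"hand": 45, "tx": 0, "ty": 0, "tz": -35, "wx": 0, "wy": 0, "wz": 0},
    {"hand": 45, "tx": 0, "ty": 0, "tz": -35, "wx": 0, "wy": 0, "wz": 0},
    {"hand": 45, "tx": 0, "ty": 0, "tz": -35, "wx": 0, "wy": 0, "wz": 0},
    {"hand": 45, "tx": 0, "ty": 0, "tz": -35, "wx": 0, "wy": 0, "wz": 0},
    {"hand": 45, "tx": 0, "ty": 0, "tz": -20, "wx": 0, "wy": 0, "wz": 0},
    {"hand": 45, "tx": 0, "ty": 0, "tz": 0, "wx": 0, "wy": 0, "wz": 0},
  ],
)

```text
clock: 6.9
eef_pos: [503.1, 372.9, 213.6]
tcp_rot: [3.139, 0.002, 2.973]
contact_force: [-0.2, -0.5, -1.5]
opening: 0.576
grasp_force: 41.8
```

```bash
python3 - <<'E'
from h import *
f=shot("side");im=f["image"][:,:,::-1]
cv2.imwrite("pics/side2.png",cv2.resize(im[200:380,230:420],None,fx=3,fy=3,interpolation=cv2.INTER_CUBIC))
E
```

```text
(no output)
```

View pics/side2.png

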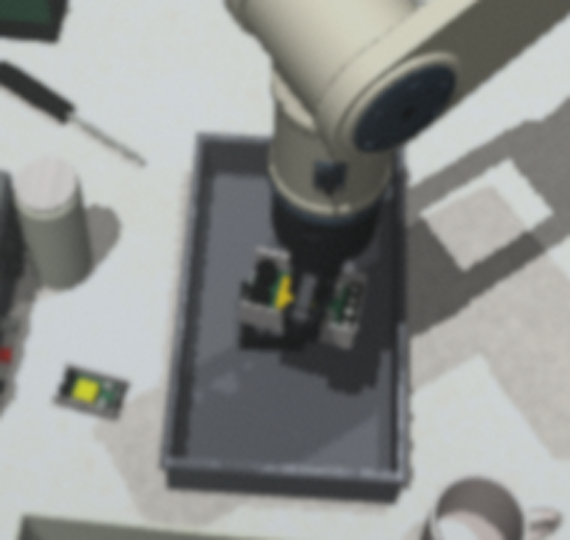

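The psu is held level at about (300,300). The fan and transformer are hidden behind the gripper but were not lifted, since only the psu is between the fingers. Next I carry it to the stand.

arm_command(
  deltas=[
    {"hand": 45, "tx": 0, "ty": -20, "tz": -30, "wx": 0, "wy": 0, "wz": 0},
    {"hand": 45, "tx": -2, "ty": -40, "tz": -30, "wx": 0, "wy": 0, "wz": 0},
    {"hand": 45, "tx": -2, "ty": -45, "tz": 0, "wx": 0, "wy": 0, "wz": 0},
    {"hand": 45, "tx": -2, "ty": -45, "tz": 0, "wx": 0, "wy": 0, "wz": 0},
    {"hand": 45, "tx": -2, "ty": -45, "tz": 0, "wx": 0, "wy": 0, "wz": 0},
    {"hand": 45, "tx": -2, "ty": -45, "tz": 0, "wx": 0, "wy": 0, "wz": 0},
    {"hand": 45, "tx": -2, "ty": -45, "tz": 0, "wx": 0, "wy": 0, "wz": 0},
    {"hand": 45, "tx": -2, "ty": -45, "tz": 0, "wx": 0, "wy": 0, "wz": 0},
  ],
)

```text
clock: 7.95
eef_pos: [459.6, 43.3, 270.0]
tcp_rot: [-3.141, -0.002, 2.973]
contact_force: [0.1, 0.3, -1.2]
opening: 0.579
grasp_force: 42.1
```

arm_command(
  deltas=[
    {"hand": 45, "tx": -2, "ty": -45, "tz": 0, "wx": 0, "wy": 0, "wz": 0},
    {"hand": 45, "tx": -2, "ty": -45, "tz": 0, "wx": 0, "wy": 0, "wz": 0},
    {"hand": 45, "tx": -2, "ty": -45, "tz": 0, "wx": 0, "wy": 0, "wz": 0},
    {"hand": 45, "tx": -2, "ty": -40, "tz": 0, "wx": 0, "wy": 0, "wz": 0},
    {"hand": 45, "tx": -2, "ty": -40, "tz": 0, "wx": 0, "wy": 0, "wz": 0},
    {"hand": 45, "tx": -1, "ty": -31, "tz": 0, "wx": 0, "wy": 0, "wz": 0},
    {"hand": 45, "tx": 0, "ty": 0, "tz": 0, "wx": 0, "wy": 0, "wz": 0.12},
    {"hand": 45, "tx": 0, "ty": 0, "tz": 0, "wx": 0, "wy": 0, "wz": 0.18},
  ],
)

```text
clock: 8.95
eef_pos: [429.3, -199.7, 269.9]
tcp_rot: [-3.142, -0.003, 2.667]
contact_force: [-0.8, -0.1, -1.4]
opening: 0.579
grasp_force: 42.1
```

arm_command(
  deltas=[
    {"hand": 45, "tx": 0, "ty": 0, "tz": 0, "wx": 0, "wy": 0, "wz": 0.18},
    {"hand": 45, "tx": 0, "ty": 0, "tz": 0, "wx": 0, "wy": 0, "wz": 0.18},
    {"hand": 45, "tx": 0, "ty": 0, "tz": 0, "wx": 0, "wy": 0, "wz": 0.18},
    {"hand": 45, "tx": 0, "ty": 0, "tz": 0, "wx": 0, "wy": 0, "wz": 0.18},
    {"hand": 45, "tx": 0, "ty": 0, "tz": 0, "wx": 0, "wy": 0, "wz": 0.18},
    {"hand": 45, "tx": 0, "ty": 0, "tz": 0, "wx": 0, "wy": 0, "wz": 0.18},
    {"hand": 45, "tx": 0, "ty": 0, "tz": 0, "wx": 0, "wy": 0, "wz": 0.18},
    {"hand": 45, "tx": 0, "ty": 0, "tz": 0, "wx": 0, "wy": 0, "wz": 0.098},
  ],
)

```text
clock: 9.95
eef_pos: [429.5, -199.2, 269.9]
tcp_rot: [-3.139, -0.0, 1.31]
contact_force: [0.3, 0.1, -2.0]
opening: 0.57
grasp_force: 42.2
```

arm_command(
  deltas=[
    {"hand": 45, "tx": 0, "ty": 0, "tz": 30, "wx": 0, "wy": 0, "wz": 0},
    {"hand": 45, "tx": 0, "ty": 0, "tz": 45, "wx": 0, "wy": 0, "wz": 0},
    {"hand": 45, "tx": 0, "ty": 0, "tz": 45, "wx": 0, "wy": 0, "wz": 0},
    {"hand": 45, "tx": 0, "ty": 0, "tz": 45, "wx": 0, "wy": 0, "wz": 0},
    {"hand": 45, "tx": 0, "ty": 0, "tz": 35, "wx": 0, "wy": 0, "wz": 0},
    {"hand": 45, "tx": 0, "ty": 0, "tz": 25, "wx": 0, "wy": 0, "wz": 0},
    {"hand": 45, "tx": 0, "ty": 0, "tz": 10, "wx": 0, "wy": 0, "wz": 0},
    {"hand": 45, "tx": 0, "ty": 0, "tz": 0, "wx": 0, "wy": 0, "wz": 0},
  ],
)

```text
clock: 10.95
eef_pos: [429.6, -199.3, 35.7]
tcp_rot: [-3.14, -0.0, 1.315]
contact_force: [0.1, 0.4, -0.4]
opening: 0.573
grasp_force: 42.0
```

```bash
python3 - <<'E'
from h import *
f=shot("side");im=f["image"][:,:,::-1]
cv2.imwrite("pics/side3.png",cv2.resize(im[80:220,280:440],None,fx=4,fy=4,interpolation=cv2.INTER_CUBIC))
print(r.sense()["eef_pos"])
E
```

```text
[ 430.28375284 -199.56584594   36.4064647 ]
```

View pics/side3.png

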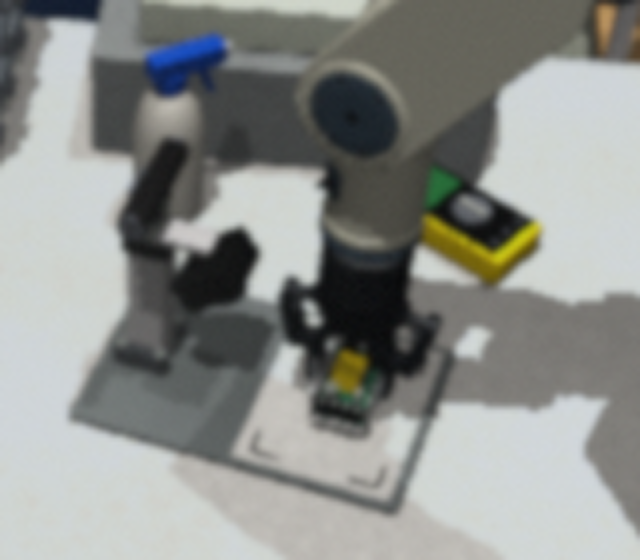

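The psu at (342,405) hangs over the field, between the near marks at (265,445) and (370,475), and the gripper is clear of the camera at (215,270). I lower slowly.

arm_command(
  deltas=[
    {"hand": 45, "tx": 0, "ty": 0, "tz": 8, "wx": 0, "wy": 0, "wz": 0},
    {"hand": 45, "tx": 0, "ty": 0, "tz": 5, "wx": 0, "wy": 0, "wz": 0},
    {"hand": 45, "tx": 0, "ty": 0, "tz": 3, "wx": 0, "wy": 0, "wz": 0},
    {"hand": 45, "tx": 0, "ty": 0, "tz": 0, "wx": 0, "wy": 0, "wz": 0},
    {"hand": 45, "tx": 0, "ty": 0, "tz": 0, "wx": 0, "wy": 0, "wz": 0},
  ],
)

```text
clock: 11.62
eef_pos: [430.4, -199.6, 20.4]
tcp_rot: [3.142, 0.0, 1.315]
contact_force: [0.0, -0.0, -2.0]
opening: 0.578
grasp_force: 42.1
```

arm_command(
  deltas=[
    {"hand": 45, "tx": 0, "ty": 0, "tz": 1, "wx": 0, "wy": 0, "wz": 0},
    {"hand": 45, "tx": 0, "ty": 0, "tz": 0, "wx": 0, "wy": 0, "wz": 0},
  ],
)

```text
clock: 11.88
eef_pos: [430.3, -199.6, 19.3]
tcp_rot: [-3.142, -0.0, 1.315]
contact_force: [-0.5, 0.0, -0.7]
opening: 0.577
grasp_force: 42.1
```

arm_command(
  deltas=[
    {"hand": 45, "tx": 0, "ty": 0, "tz": 1, "wx": 0, "wy": 0, "wz": 0},
    {"hand": 45, "tx": 0, "ty": 0, "tz": 0, "wx": 0, "wy": 0, "wz": 0},
  ],
)

```text
clock: 12.12
eef_pos: [430.3, -199.6, 18.2]
tcp_rot: [-3.141, -0.0, 1.315]
contact_force: [0.1, 0.4, -1.6]
opening: 0.577
grasp_force: 42.1
```

arm_command(
  deltas=[
    {"hand": 45, "tx": 0, "ty": 0, "tz": 1, "wx": 0, "wy": 0, "wz": 0},
    {"hand": 45, "tx": 0, "ty": 0, "tz": 0, "wx": 0, "wy": 0, "wz": 0},
  ],
)

```text
clock: 12.38
eef_pos: [430.4, -199.6, 18.1]
tcp_rot: [-3.142, -0.0, 1.315]
contact_force: [-4.0, 2.2, 15.3]
opening: 0.575
grasp_force: 43.9
```

arm_command(
  deltas=[
    {"hand": 56, "tx": 0, "ty": 0, "tz": 0, "wx": 0, "wy": 0, "wz": 0},
    {"hand": 62, "tx": 0, "ty": 0, "tz": 0, "wx": 0, "wy": 0, "wz": 0},
    {"hand": 66, "tx": 0, "ty": 0, "tz": 0, "wx": 0, "wy": 0, "wz": 0},
    {"hand": 66, "tx": 0, "ty": 0, "tz": -5, "wx": 0, "wy": 0, "wz": 0},
    {"hand": 66, "tx": 0, "ty": 0, "tz": -20, "wx": 0, "wy": 0, "wz": 0},
    {"hand": 66, "tx": 0, "ty": 0, "tz": -50, "wx": 0, "wy": 0, "wz": 0},
    {"hand": 66, "tx": 0, "ty": 0, "tz": -60, "wx": 0, "wy": 0, "wz": 0},
    {"hand": 66, "tx": 0, "ty": 0, "tz": -60, "wx": 0, "wy": 0, "wz": 0},
  ],
)

```text
clock: 13.38
eef_pos: [429.9, -199.4, 214.4]
tcp_rot: [-3.142, -0.0, 1.315]
contact_force: [1.8, -1.0, -0.2]
opening: 0.773
grasp_force: 0.0
```

arm_command(
  deltas=[
    {"hand": 60, "tx": 0, "ty": 0, "tz": -60, "wx": 0, "wy": 0, "wz": 0},
    {"hand": 60, "tx": 0, "ty": 0, "tz": -30, "wx": 0, "wy": 0, "wz": 0},
    {"hand": 60, "tx": 0, "ty": 0, "tz": 0, "wx": 0, "wy": 0, "wz": 0},
  ],
)

```text
clock: 13.75
eef_pos: [431.4, -200.1, 305.0]
tcp_rot: [3.136, 0.001, 1.315]
contact_force: [-0.4, -0.3, -0.6]
opening: 0.7
grasp_force: 0.0
```

```bash
python3 - <<'E'
from h import *
f=shot("side");im=f["image"][:,:,::-1]
a=cv2.resize(im[80:220,290:400],None,fx=4,fy=4,interpolation=cv2.INTER_CUBIC)
cv2.imwrite("pics/side4.png",a)
O=np.array([501.5,-227.6]);X=np.array([.967,-.253]);Y=np.array([.253,.967])
def P(x,y,z): return np.r_[O+X*x+Y*y,z]
for n,p in [("mark++",P(-15,80,10)),("bar+y top",P(110,55,211)),("bar-y top",P(110,-55,211)),("mid",P(110,0,211))]: print(n,p.round(1),((proj(f,p)-[290,80])*4).round())
print(r.sense()["eef_pos"])
E
```

```text
mark++ [ 507.2 -146.4   10. ] [212. 448.]
bar+y top [ 621.8 -202.2  211. ] [ 88. 218.]
bar-y top [ 594.  -308.6  211. ] [135. 135.]
mid [ 607.9 -255.4  211. ] [112. 175.]
[ 430.50234903 -199.66741837  303.07134264]
```

View pics/side4.png

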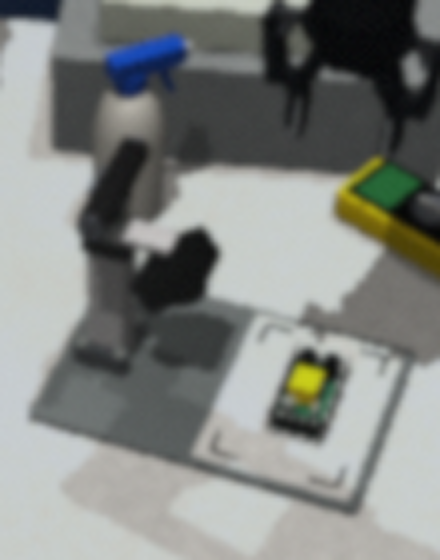

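The psu lies at (305,395), well inside the four marks, and has been let go. The projected bar ends, (88,218) and (135,135), match the handle in the picture. Next I move over the handle.

arm_command(
  deltas=[
    {"hand": 60, "tx": -2, "ty": 25, "tz": 0, "wx": 0, "wy": 0, "wz": 0},
    {"hand": 60, "tx": -2, "ty": 45, "tz": 0, "wx": 0, "wy": 0, "wz": 0},
    {"hand": 60, "tx": -2, "ty": 45, "tz": 0, "wx": 0, "wy": 0, "wz": 0},
    {"hand": 60, "tx": -2, "ty": 45, "tz": 0, "wx": 0, "wy": 0, "wz": 0},
    {"hand": 60, "tx": -1, "ty": 25, "tz": 0, "wx": 0, "wy": 0, "wz": 0},
    {"hand": 60, "tx": 0, "ty": 0, "tz": 30, "wx": 0, "wy": 0, "wz": 0},
    {"hand": 60, "tx": 0, "ty": 0, "tz": 30, "wx": 0, "wy": 0, "wz": 0},
    {"hand": 60, "tx": 0, "ty": 0, "tz": 0, "wx": 0, "wy": 0, "wz": 0},
  ],
)

```text
clock: 14.8
eef_pos: [604.7, -254.1, 237.8]
tcp_rot: [-3.134, -0.001, 1.315]
contact_force: [0.0, 0.1, -0.7]
opening: 0.7
grasp_force: 0.0
```

```bash
python3 - <<'E'
from h import *
f=shot("side");im=f["image"][:,:,::-1]
cv2.imwrite("pics/side5.png",cv2.resize(im[70:190,270:400],None,fx=5,fy=5,interpolation=cv2.INTER_CUBIC))
print(r.sense()["eef_pos"],r.sense()["tcp_rot"])
E
```

```text
[ 605.84174365 -254.62543973  240.14814205] [-3.13722459e+00 -6.40139544e-04  1.31477487e+00]
```

View pics/side5.png

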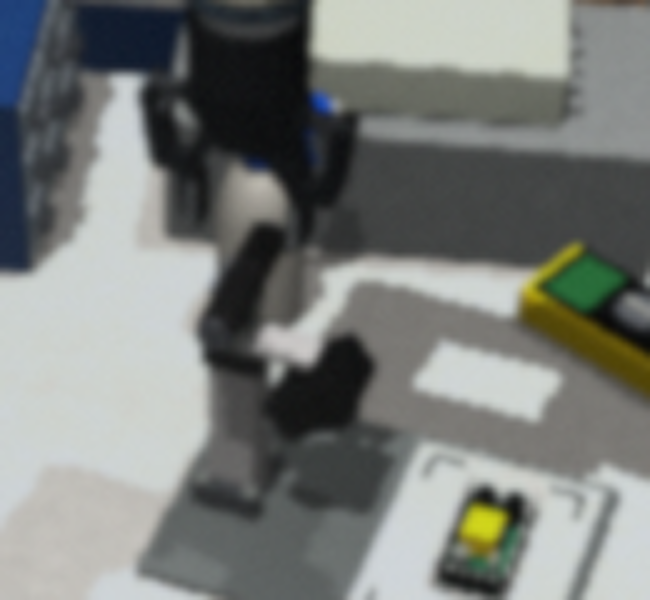

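The open fingers at (195,190) and (315,190) straddle the bar at (245,270), so I go down and close.

arm_command(
  deltas=[
    {"hand": 60, "tx": 0, "ty": 0, "tz": 20, "wx": 0, "wy": 0, "wz": 0},
    {"hand": 60, "tx": 0, "ty": 0, "tz": 25, "wx": 0, "wy": 0, "wz": 0},
    {"hand": 60, "tx": 0, "ty": 0, "tz": 15, "wx": 0, "wy": 0, "wz": 0},
    {"hand": 60, "tx": 0, "ty": 0, "tz": 0, "wx": 0, "wy": 0, "wz": 0},
    {"hand": 34, "tx": 0, "ty": 0, "tz": 0, "wx": 0, "wy": 0, "wz": 0},
    {"hand": 34, "tx": 0, "ty": 0, "tz": 0, "wx": 0, "wy": 0, "wz": 0},
  ],
)

```text
clock: 15.6
eef_pos: [607.6, -255.4, 183.3]
tcp_rot: [3.14, 0.0, 1.315]
contact_force: [-0.1, 0.1, 0.3]
opening: 0.399
grasp_force: 0.0
```

arm_command(
  deltas=[
    {"hand": 28, "tx": 0, "ty": 0, "tz": 0, "wx": 0, "wy": 0, "wz": 0},
    {"hand": 24, "tx": 0, "ty": 0, "tz": 0, "wx": 0, "wy": 0, "wz": 0},
    {"hand": 18, "tx": 0, "ty": 0, "tz": 0, "wx": 0, "wy": 0, "wz": 0},
    {"hand": 18, "tx": 0, "ty": 0, "tz": 0, "wx": 0, "wy": 0, "wz": 0},
    {"hand": 18, "tx": 0, "ty": 0, "tz": 0, "wx": 0, "wy": 0, "wz": 0},
  ],
)

```text
clock: 16.23
eef_pos: [607.1, -255.2, 183.6]
tcp_rot: [3.141, 0.0, 1.315]
contact_force: [-1.6, 1.5, 6.1]
opening: 0.271
grasp_force: 40.1
```

The opening is 23 mm, which means the button is flush with the bar. I pull up past the first stop.

arm_command(
  deltas=[
    {"hand": 18, "tx": 0, "ty": 0, "tz": 0, "wx": 0, "wy": 0, "wz": 0},
    {"hand": 18, "tx": 0, "ty": 0, "tz": -5, "wx": 0, "wy": 0, "wz": 0},
    {"hand": 18, "tx": 0, "ty": 0, "tz": -12, "wx": 0, "wy": 0, "wz": 0},
    {"hand": 18, "tx": 0, "ty": 0, "tz": -15, "wx": 0, "wy": 0, "wz": 0},
    {"hand": 18, "tx": 0, "ty": 0, "tz": -15, "wx": 0, "wy": 0, "wz": 0},
    {"hand": 18, "tx": 0, "ty": 0, "tz": -15, "wx": 0, "wy": 0, "wz": 0},
    {"hand": 18, "tx": 0, "ty": 0, "tz": -15, "wx": 0, "wy": 0, "wz": 0},
    {"hand": 18, "tx": 0, "ty": 0, "tz": 0, "wx": 0, "wy": 0, "wz": 0},
  ],
  squeeze=60,
)

```text
clock: 17.23
eef_pos: [607.0, -255.2, 261.0]
tcp_rot: [3.141, 0.0, 1.315]
contact_force: [1.7, -1.0, -3.4]
opening: 0.272
grasp_force: 60.2
```

arm_command(
  deltas=[
    {"hand": 18, "tx": 0, "ty": 0, "tz": -10, "wx": 0, "wy": 0, "wz": 0},
    {"hand": 18, "tx": 0, "ty": 0, "tz": -10, "wx": 0, "wy": 0, "wz": 0},
    {"hand": 18, "tx": 0, "ty": 0, "tz": -5, "wx": 0, "wy": 0, "wz": 0},
    {"hand": 18, "tx": 0, "ty": 0, "tz": -4, "wx": 0, "wy": 0, "wz": 0},
    {"hand": 18, "tx": 0, "ty": 0, "tz": -2, "wx": 0, "wy": 0, "wz": 0},
    {"hand": 18, "tx": 0, "ty": 0, "tz": 0, "wx": 0, "wy": 0, "wz": 0},
    {"hand": 18, "tx": 0, "ty": 0, "tz": 0, "wx": 0, "wy": 0, "wz": 0},
  ],
)

```text
clock: 18.1
eef_pos: [607.0, -255.2, 290.4]
tcp_rot: [3.141, 0.0, 1.315]
contact_force: [2.6, -3.2, -3.4]
opening: 0.267
grasp_force: 60.4
```

arm_command(
  deltas=[
    {"hand": 18, "tx": 0, "ty": 0, "tz": -1.5, "wx": 0, "wy": 0, "wz": 0},
    {"hand": 18, "tx": 0, "ty": 0, "tz": -1.5, "wx": 0, "wy": 0, "wz": 0},
    {"hand": 18, "tx": 0, "ty": 0, "tz": 0, "wx": 0, "wy": 0, "wz": 0},
    {"hand": 18, "tx": 0, "ty": 0, "tz": 0, "wx": 0, "wy": 0, "wz": 0},
  ],
)

```text
clock: 18.6
eef_pos: [607.0, -255.2, 293.2]
tcp_rot: [-3.142, 0.0, 1.315]
contact_force: [2.8, -3.1, -4.7]
opening: 0.267
grasp_force: 60.2
```

arm_command(
  deltas=[
    {"hand": 18, "tx": 0, "ty": 0, "tz": -1, "wx": 0, "wy": 0, "wz": 0},
    {"hand": 18, "tx": 0, "ty": 0, "tz": 0, "wx": 0, "wy": 0, "wz": 0},
    {"hand": 18, "tx": 0, "ty": 0, "tz": 0, "wx": 0, "wy": 0, "wz": 0},
    {"hand": 18, "tx": 0, "ty": 0, "tz": 0, "wx": 0, "wy": 0, "wz": 0},
  ],
)

```text
clock: 19.1
eef_pos: [607.0, -255.2, 293.7]
tcp_rot: [-3.141, 0.0, 1.315]
contact_force: [4.2, -2.4, -8.1]
opening: 0.269
grasp_force: 60.8
```

```bash
python3 - <<'E'
from h import *
f=shot("side");im=f["image"][:,:,::-1]
cv2.imwrite("pics/side6.png",im[50:370,200:440])
s=r.sense();print(s["eef_pos"],s["contact_force"],s["grasp_force"],s["opening"])
E
```

```text
[ 606.99699802 -255.20412666  293.71762247] [ 4.70553795 -4.1907409  -7.75069855] 60.75114503502846 0.2667900790830669
```

View pics/side6.png

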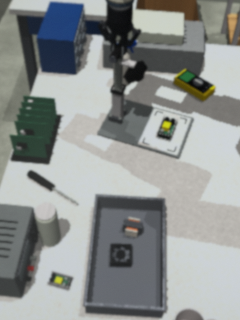

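The picture shows the mast pulled up at (125,70), the psu inside the marks at (167,127), and the fan and transformer still in the bin at (120,255) and (132,227). The downward force has risen, which means the mast is against the second stop.

```bash
python3 -c "from rig import r; print(r.sign_off())"
```

```text
the job is handed in; nothing more can be done
None
```

I handed the job in at about 19 s of the 48 s allowed: the power supply is let go inside the corner marks, and the gripper holds the mast up about 110 mm, at its second stop, with the button squeezed in; sign-off gave no verdict.

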